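# Open the fittings box and put the elbow union away

### The job

Open the grey fittings box by swinging its lid up and over its balance point, so that it leans back on its stay and stays open by itself. Then put the loose elbow union from the table into the compartment that already holds one like it, setting it down on the floor of the compartment rather than dropping it. Leave the lid open, and leave the fittings already in the box and the other things on the table as they are.

Things in the scene. Friction and masses are not known exactly. Their poses are not given: they have to be found in the camera images.
- fittings_box: Grey sheet-steel box, fixed, 200 (x) x 240 (y) x 75 mm high (rim), walls and floor 4 mm. Origin: centre of its underside; x points from the front (pull lug) to the back (hinge), z up. A divider 4 mm thick, 58 mm high, along x at y = 0 makes two equal compartments, at +y and -y, each 192 x 114 mm inside, open upward once the lid is up. Wire handles stand 15 mm out from its ends.
- lid (a joint): Lid angle about the hinge at the box's back rim, rad: 0 closed, grows as the front edge swings up and back, 1.9 is the stop (stay). About 0.3 kg, turns almost freely: below about 1.55 rad it falls shut, beyond that it falls back on the stop and stays. Lid 206 mm from hinge line to front edge, 248 mm wide; its skirt hangs 11 mm below the hinge line.
- lug (a point): Grip point of the black pull lug in the middle of the lid's front edge, 27 mm out from the edge, 233 mm from the hinge line, moving with the lid. The lug is a bar 20 mm wide (along the hinge), 12 mm thick, standing 36 mm out in the plane of the lid. Pinched across its 20 mm width it can turn between the fingers as the lid swings. Its x axis points to the hinge, y along the hinge.
- hinge_line (a point): Middle of the lid's hinge line: back rim of the box, 75 mm above the table, 100 mm behind the box's centre. The hinge runs along the box's y axis.
- loose_union: The loose elbow union to put away: grey-white nickel-plated pipe elbow, 60 (x) x 43 (y) x 41 mm high, lying on the table left or right of the box, 0.15 kg. Origin: centre of its underside, z up. Its thick body spans x -11 to +30 mm and is 43 mm across y: grip it there, across its y axis, about 10 mm to +x of the origin; a thinner stub points to -x.
- stored_union: The same kind of elbow union already stored in the rear half of one of the two compartments (hidden until the lid is open), origin and axes as for loose_union. It marks the right compartment.
- stored_nipple: Brass pipe nipple, a plain straight tube 36 mm in diameter and 50 mm high, standing in the rear half of the other compartment. Origin: centre of its underside.
- copper_tee: Copper tee 49 x 86 x 29 mm lying on the table, on the other side of the box from the loose union; not to be moved. Origin: centre of its underside.
- tube_cutter: Small yellow tube cutter 24 x 75 x 46 mm at the back right of the table; not to be moved. Origin: centre of its underside.
- flux_jar: Small closed jar 52 mm in diameter, 54 mm high, standing at the back left of the table; not to be moved. Origin: centre of its underside.
Mind the look-alikes: they are no part of the job. What is shaped like the loose_union but green is not meant.

How it is judged:
By the outcome, as a careful person would: the job done as asked, in the order asked, and still so for the second after the job is handed in, with the robot touching nothing.
It also fails if it takes over 64 s, if anything falls off the work surface, if the arm or the gripper's body presses on something with over 40 N, if the wrist force passes 120 N, or if a joint passes its speed limit or range.

### The arm

A 6-joint arm with a two-finger parallel gripper is mounted at the origin on a cart in front of the work surface, level with it; the furniture and walls round the work are solid. World frame = base frame: x ahead of the robot, y to its left, z up, the work surface at z = 0. Lengths are in m, angles in rad, forces in N, time in s.
With the tool pointing down it reaches from about 0.375 to 0.9 m from the base axis. Payload 3.1 kg.
Tool frame: the origin (TCP) lies between the finger pads, 19 mm behind the fingertips; this is the grasp point; z points along the fingers, y is the line along which they close (so a half turn about z gives the same grasp; the last joint's range is limited). The gripper opens to 85 mm and grips with 20 to 120 N. Pads are 22 mm wide; open, the fingers measure 114 mm over their backs; the gripper's body (76 mm by 85 mm) begins 54 mm behind the grasp point. The pads swing forward as they close: fully open they stand 13 mm farther back than shut.
Start: joints at [1.163, 0.527, 1.433, -0, 1.181, -0.178], TCP at [0.142, 0.609, 0.25] pointing down, gripper open.
Joint ranges: [-3.08, 3.08], [-0.75, 2.2], [0.22, 2.44], [-1.43, 4.57], [0, 2.65], [-2.85, 2.85]. Speed limits (rad/s): [2.79, 2.79, 3.14, 3.14, 3.14, 3.14].

### API

Orientations are given as a unit quaternion [x, y, z, w].
In Python, from station import sense, snapshot, camera_params, sign_off gives the robot as it stands.
- The arm moves only by the shell command python3 -m handwheel 'ROWS' [OPENING] [FORCE]. ROWS is JSON, a list that holds one entry, the list of rows, each a list of 4 numbers: the shift along the tool's x, y, z in units of 25 mm (1.0 is 25 mm), then the turn about the tool's z in units of 6 degrees (1.0 is 6 degrees). A call has 1 to 20 rows; each row shifts and turns the commanded pose from where the row before left it, along the tool's axes as they then stand; what a row does not reach is not made up. A row lasts 1/8 s, in which the tool goes at most 62.5 mm and 10.7 degrees, less where a joint would pass 70% of its speed; a pose out of reach is approached as far as the arm can. A call is refused whole if a number of a shift passes 1 or a number of a turn 1, either way. A call with a gripper value outside its range is refused whole. OPENING is the finger opening in mm, from 0 to 85.4, set as the call begins (- or left out, the last holds). The fingers move at their own pace and stop on an object; FORCE is the grip in N (left out, the last holds). Time passes only in rows, so rows that do not move let the fingers close. It gives the time, the measured TCP pose, the force, the opening and the grip force at its end, in the units of the state.
- sense(): the state, without advancing time (a new reading comes with each control period).
- snapshot(name): name is "scene" or "top" or "wrist"; returns (picture, depth): 420x560x3 uint8, red, green, blue; 420x560 float32, m along the optical axis (not along the pixel's ray), 0 where there is no reading.
- camera_params(name): a dict with "mtx" (3x3 intrinsics, pixels), "extrinsics" (4x4, takes a point from camera to world coordinates); the wrist camera has in their place "hand_eye" (4x4, takes a point from camera to tool coordinates, whose origin is the TCP and whose axes are the flange's). Camera axes: x right, y up, looking along -z (the intrinsics and any distortion apply to the point x, -y, -z); pixel columns grow to the right and rows downward; lengths in m; the calibration is good to about 2 mm. A picture is of the moment at which its call begins: read the wrist's pose just before it. camera_params takes no time and is no camera call.
- sign_off(): hands the job in; it is judged then, once.
The state is a dict: "t": time; "q": joint angles; "qd": joint speeds; "tau": joint torques, N m; "tcp_pos": TCP position; "tool_rot": TCP orientation; "force": force on the tool from outside, world axes, zero at the start; "ft_torque": the same for the moment, N m; "finger_gap": opening from 0.0 (shut) to 1.0 (fully open); "gripper_force": force on a finger pad.
Only numpy, scipy, OpenCV 4.12 (cv2) and the standard library are available. Lean on these libraries where they do the work, as an engineer would, in place of code of your own. Each camera call takes 0.05 s, during which the arm holds its last target. There are 200 camera calls.

## Working session

There is one attempt and no reset: what is moved stays moved. The work goes in short steps, Python scripts to look and compute and a shell command to move; the robot and the scene stay as the last step left them, time stands still between calls to the robot, and variables do not carry over. Pictures are saved under pics/ and viewed, at most 10 in all, crops included, and the job is handed in when it is done.

```bash
mkdir -p pics; ls; cat > h.py <<'E'
import numpy as np, cv2
from station import sense, snapshot, camera_params
def cloud(name, tcp=None):
    s=sense(); p,d=snapshot(name); c=camera_params(name); K=np.array(c["mtx"])
    v,u=np.mgrid[0:420,0:560]
    X=(u-K[0,2])/K[0,0]*d; Y=(v-K[1,2])/K[1,1]*d
    P=np.stack([X,-Y,-d,np.ones_like(d)],-1)
    if "extrinsics" in c: T=np.array(c["extrinsics"])
    else:
        from scipy.spatial.transform import Rotation as R
        T=np.eye(4);T[:3,:3]=R.from_quat(s["tool_rot"]).as_matrix();T[:3,3]=s["tcp_pos"];T=T@np.array(c["hand_eye"])
    W=(P@T.T)[...,:3]; W[d==0]=np.nan
    return p,d,W
def save(p,f): cv2.imwrite(f,p[...,::-1])
E
python3 - <<'E'
from h import *
s=sense();print({k:np.round(v,3).tolist() for k,v in s.items()})
for n in("top","scene"):
    p,d,W=cloud(n);save(p,f"pics/{n}0.png");np.savez(f"{n}0.npz",p=p,W=W)
    print(n,{k:np.round(v,3).tolist() for k,v in camera_params(n).items()})
E
```

```text
pics
{'t': 0.0, 'q': [1.163, 0.528, 1.434, -0.0, 1.181, -0.179], 'qd': [-0.001, 0.001, 0.0, 0.001, -0.001, -0.001], 'tau': [-0.001, -44.235, -17.803, -0.0, 0.009, -0.0], 'tcp_pos': [0.141, 0.608, 0.249], 'tool_rot': [0.114, 0.993, -0.001, -0.0], 'force': [-0.011, 0.14, -0.049], 'ft_torque': [0.018, -0.044, 0.011], 'gripper_force': 0.0, 'finger_gap': 0.994}
top {'mtx': [[420.553, 0.0, 287.576], [0.0, 420.553, 203.871], [0.0, 0.0, 1.0]], 'extrinsics': [[-0.106, 0.974, -0.2, 0.311], [-0.994, -0.104, 0.021, 0.007], [-0.001, 0.201, 0.98, 1.143], [0.0, 0.0, 0.0, 1.0]]}
scene {'mtx': [[470.859, 0.0, 285.206], [0.0, 470.859, 211.664], [0.0, 0.0, 1.0]], 'extrinsics': [[0.285, 0.769, -0.573, -0.219], [-0.959, 0.231, -0.167, -0.215], [0.004, 0.596, 0.803, 1.119], [0.0, 0.0, 0.0, 1.0]]}
```

View pics/top0.png

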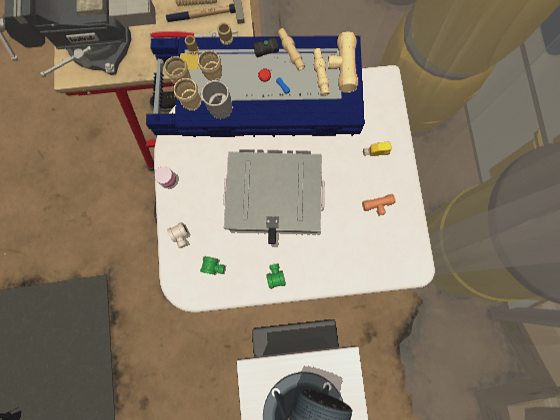

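View pics/scene0.png

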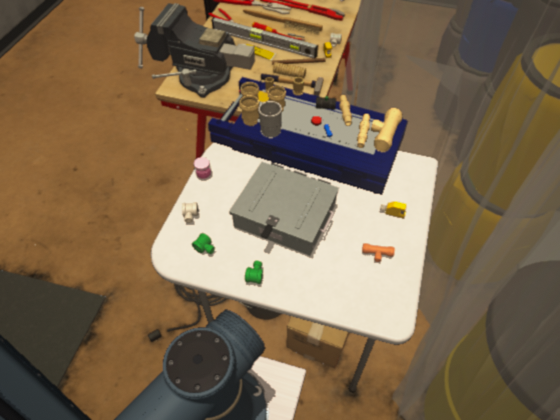

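The top view shows the box around (273,192), the lug at (272,236), the loose white union at (179,235) and the green look-alikes at (212,266) and (276,276). The tee is at (379,204), the cutter at (379,148) and the jar at (166,177). The scene view agrees.

```bash
python3 - <<'E'
from h import *
D=np.load("top0.npz");p=D["p"];W=D["W"]
def reg(n,u0,u1,v0,v1,z0,z1):
    w=W[v0:v1,u0:u1].reshape(-1,3);w=w[(w[:,2]>z0)&(w[:,2]<z1)]
    r=cv2.minAreaRect((w[:,:2]*1000).astype(np.float32))
    print(n,len(w),"med",np.round(np.median(w,0),3),"zr",np.round(np.percentile(w[:,2],[2,50,98]),3),"rect",np.round(r[0],1),np.round(r[1],1),round(r[2],1));return w
reg("table",230,260,290,300,-.1,.1)
lid=reg("lid",215,330,140,240,.068,.11)
reg("lug",264,282,234,246,.05,.11)
for n,a in dict(union=(162,195,218,252),tee=(358,402,190,220),cutter=(360,396,138,160),jar=(152,182,163,192),green1=(196,228,252,280),green2=(262,290,260,292)).items(): reg(n,*a,.008,.08)
w=W[215:255,160:198]
for r in range(0,40,2): print(' '.join('%3d'%(1000*x) if x>.006 else '  .' for x in w[r,::2,2]))
x=W[222:246:2,264:282:2]
print(np.round(W[222:248:2,272]*1000).astype(int).tolist())
print("toolbox front",np.round(W[100:150:4,273]*1000).astype(int).tolist())
E
```

```text
table 299 med [0.312 0.123 0.   ] zr [-0.004  0.     0.005] rect [311.8 122.5] [78.  23.5] 83.9
lid 7610 med [0.566 0.019 0.08 ] zr [0.075 0.08  0.084] rect [561.6  19. ] [248.4 242.7] 81.9
lug 79 med [0.444 0.034 0.081] zr [0.076 0.081 0.084] rect [443.   34.3] [18.  23.7] 84.1
union 332 med [0.488 0.28  0.035] zr [0.014 0.035 0.043] rect [486.1 280.7] [58.8 43.5] 20.7
tee 348 med [ 0.517 -0.265  0.025] zr [0.014 0.025 0.031] rect [ 510.6 -266.4] [47.1 86.9] 7.8
cutter 290 med [ 0.666 -0.281  0.038] zr [0.009 0.038 0.048] rect [ 665.7 -281.2] [73.2 30.7] 89.4
jar 373 med [0.644 0.303 0.053] zr [0.012 0.053 0.059] rect [648.2 306.3] [48.5 49.6] 22.7
green1 321 med [0.393 0.198 0.035] zr [0.019 0.035 0.043] rect [395.4 196.7] [59.8 42.4] 73.0
green2 321 med [0.348 0.036 0.036] zr [0.022 0.036 0.043] rect [353.1  37.6] [59.7 43. ] 6.7
  .   .   .   .   .   .   .   .   .   .   .   .   .   .   .   .   .   .   .
  .   .   .   .   .   .   .   .   .   .   .   .   .   .   .   .   .   .   .
  .   .   .   .   .   .   .   .   .   .   .   .   .   .   .   .   .   .   .
  .   .   .   .   .   .   .
[... 958 characters left out ...]
 .
  .   .   .   .   .   .   .   .   .   .  15   .   .   .   .   .   .   .   .
  .   .   .   .   .   .   .   .   .   .   .   .   .   .   .   .   .   .   .
  .   .   .   .   .   .   .   .   .   .   .   .   .   .   .   .   .   .   .
  .   .   .   .   .   .   .   .   .   .   .   .   .   .   .   .   .   .   .
[[485, 29, 81], [479, 29, 83], [474, 30, 85], [469, 30, 83], [464, 31, 80], [460, 31, 78], [454, 32, 82], [449, 32, 83], [444, 33, 80], [439, 33, 81], [434, 34, 79], [438, 36, 0], [432, 37, 4]]
toolbox front [[815, -7, 88], [801, -6, 94], [790, -5, 91], [780, -4, 88], [768, -2, 90], [756, -1, 91], [747, 0, 86], [750, 1, 52], [744, 2, 37], [746, 3, 1], [733, 4, 3], [721, 5, 3], [710, 6, -1]]
```

```bash
python3 - <<'E'
import cv2
p=cv2.imread("pics/top0.png")
a=cv2.resize(p[212:260,155:215],(600,480),interpolation=cv2.INTER_CUBIC);cv2.imwrite("pics/u.png",a)
E
```

```text
(no output)
```

View pics/u.png

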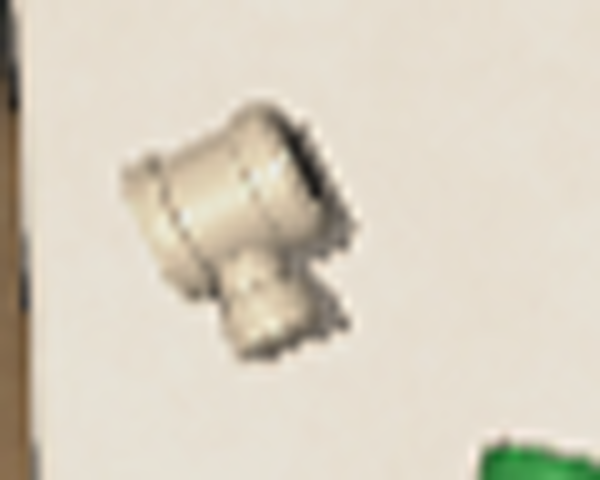

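```bash
cat >> h.py <<'E'
def goto(target=None, yaw_y=None):
    """rows needed: shift in tool units after/before turning; yaw_y: wanted world angle (deg) of the tool's y axis"""
    from scipy.spatial.transform import Rotation as R
    s=sense();M=R.from_quat(s["tool_rot"]).as_matrix();p=np.array(s["tcp_pos"])
    a=np.degrees(np.arctan2(M[1,1],M[0,1]))
    print("t",round(s["t"],2),"tcp",np.round(p*1000,1),"tooly_deg",round(a,2),"tilt z",np.round(M[:,2],3),"F",np.round(s["force"],1),"gap",round(s["finger_gap"]*85.4,1),"grip",round(s["gripper_force"],1))
    if yaw_y is not None:
        t=-((yaw_y-a+90)%180-90); print("turn units",round(t/6,2))   # tool z down: + turn lowers world angle
        M=M@R.from_euler('z',t,degrees=True).as_matrix()
    if target is not None: print("shift units (after turn)",np.round(M.T@(np.array(target)-p)/.025,2))
E
python3 - <<'E'
from h import *
D=np.load("top0.npz");W=D["W"]
w=W[140:240,215:330].reshape(-1,3);w=w[(w[:,2]>.07)&(w[:,2]<.1)]
c=np.array([.566,.019]);
w=w[np.linalg.norm(w[:,:2]-c,axis=1)<.17]
best=None
for a in np.arange(-15,5,.25):
    t=np.radians(a);R=np.array([[np.cos(t),np.sin(t)],[-np.sin(t),np.cos(t)]]);q=(w[:,:2]-c)@R.T
    hx=np.histogram(q[:,1],np.arange(-.16,.16,.002))[0]; sc=np.abs(np.diff(hx)).max()+np.sort(np.abs(np.diff(hx)))[-2]
    if best is None or sc>best[0]: best=(sc,a,q,R)
sc,a,q,R=best
print("yaw",a)
body=q[np.abs(q[:,0])<.08]; print("y edges",np.percentile(body[:,1],[.5,99.5]))
side=q[(np.abs(q[:,1]-.01)>.03)&(np.abs(q[:,1])<.1)]; print("x edges",np.percentile(side[:,0],[.5,2,98,99.5]))
# front edge line fit: min x per y bin
m=W[140:240,215:330].reshape(-1,3);
def edge(sel,ax,f):
    b=np.round(sel[:,1-ax]/.006).astype(int);P=np.array([sel[b==k][f(sel[b==k][:,ax])] for k in np.unique(b) if (b==k).sum()>8]);return np.polyfit(P[:,1-ax],P[:,ax],1)
print("front fit(slope deg in box)",np.degrees(np.arctan(edge(side,0,np.argmin)[0])),"left/right",[np.degrees(np.arctan(edge(body,1,f)[0])) for f in(np.argmax,np.argmin)])
l=W[232:246,262:284].reshape(-1,3);l=l[(l[:,2]>.07)];ql=(l[:,:2]-c)@R.T
ql=ql[ql[:,0]<np.percentile(side[:,0],.5)-.004];print("lug y range",np.percentile(ql[:,1],[2,50,98]),"x min",ql[:,0].min(), "n",len(ql))
print("R.T",R.T)
E
```

```text
yaw -5.75
y edges [-0.12365312  0.12189522]
x edges [-0.10170207 -0.09760229  0.10744177  0.11249766]
front fit(slope deg in box) -0.4446146160665331 left/right [np.float64(-1.9225607382425784), np.float64(-2.201493325008749)]
lug y range [-0.00610089  0.00385037  0.01177631] x min -0.1357534405648281 n 95
R.T [[ 0.99496852  0.10018806]
 [-0.10018806  0.99496852]]
```

```bash
python3 - <<'E'
from h import *
goto([.46,.034,.32],83.5)
goto([.46,.034,.32])
print(np.round(camera_params("wrist")["hand_eye"],3).tolist())
E
```

```text
t 0.1 tcp [141.5 608.2 249.1] tooly_deg 76.89 tilt z [-0.001 -0.002 -1.   ] F [-0.1  0.4  0.2] gap 85.7 grip 0.0
turn units -1.1
shift units (after turn) [-15.26 -21.38  -2.8 ]
t 0.1 tcp [141.5 608.2 249.1] tooly_deg 76.89 tilt z [-0.001 -0.002 -1.   ] F [-0.1  0.4  0.2] gap 85.7 grip 0.0
shift units (after turn) [-17.62 -19.48  -2.8 ]
[[0.0, 0.961, 0.275, 0.071], [1.0, -0.0, 0.001, -0.001], [0.001, 0.275, -0.961, -0.124], [0.0, 0.0, 0.0, 1.0]]
```

```bash
python3 -m handwheel '[[[0,0,-1,-0.55],[0,0,-1,-0.55],[-1,-1,-0.8,0],[-1,-1,0,0],[-1,-1,0,0],[-1,-1,0,0],[-1,-1,0,0],[-1,-1,0,0],[-1,-1,0,0],[-1,-1,0,0],[-1,-1,0,0],[-1,-1,0,0],[-1,-1,0,0],[-1,-1,0,0],[-1,-1,0,0],[-1,-1,0,0],[-1,-1,0,0],[-0.3,-1,0,0],[0,-1,0,0],[0,-1,0,0]]]' 60 40
python3 -m handwheel '[[[0,-1,0,0],[0,-1,0,0],[0,-0.4,0,0],[0,0,0,0],[0,0,0,0],[0,0,0,0]]]'
python3 - <<'E'
from h import *
goto([.438,.034,.075],83.5)
p,d,W=cloud("wrist");save(p,"pics/w1.png");np.savez("w1.npz",p=p,W=W)
E
```

```text
t: 2.6
tcp_pos: [0.4704, 0.1173, 0.3195]
tool_rot: [0.057, 0.998, -0.0, -0.001]
force: [0.1, 0.2, 0.4]
finger_gap: 0.709
gripper_force: 0.0
t: 3.35
tcp_pos: [0.464, 0.0593, 0.32]
tool_rot: [0.056, 0.998, 0.0, -0.0]
force: [-0.6, -0.1, -0.7]
finger_gap: 0.702
gripper_force: 0.0
t 3.35 tcp [464.   59.3 320. ] tooly_deg 83.55 tilt z [-0.  0. -1.] F [-0.6 -0.1 -0.7] gap 60.0 grip 0.0
turn units 0.01
shift units (after turn) [ 0.92 -1.13  9.8 ]
```

View pics/w1.png

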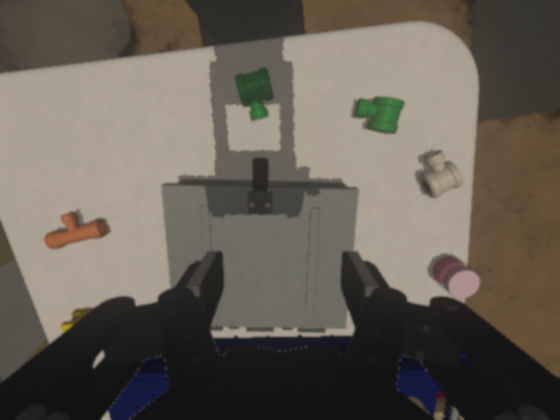

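The wrist view shows the lug at about (261,173), the lid front edge from (163,183) to (357,188) and the loose union at (442,175).

```bash
python3 - <<'E'
from h import *
D=np.load("w1.npz");W=D["W"];p=D["p"].astype(int)
def line(P): 
    vx,vy,x0,y0=cv2.fitLine((P*1000).astype(np.float32),cv2.DIST_HUBER,0,.01,.01).ravel();return round(float(np.degrees(np.arctan2(vy,vx))),2),np.round([x0,y0],1)
z=W[...,2]
# front edge: first row going down where z>.07
P=[W[np.argmax((z[150:230,u]>.07))+150,u,:2] for u in list(range(172,245))+list(range(276,350))]
print("front edge dir",line(np.array(P)))
for n,rng in(("left(-y)",1),("right(+y)",0)):
    P=[]
    for v in range(195,250):
        u=np.where((z[v,140:380]>.07)&(z[v,140:380]<.1))[0]+140
        P.append(W[v,u[0] if rng else u[-1],:2])
    print(n,line(np.array(P)))
m=(z>.065)&(z<.1);m[184:]=0;m[:,:245]=0;m[:,280:]=0
w=W[m];print("lug",len(w),np.round(np.median(w,0)*1000,1),cv2.minAreaRect((w[:,:2]*1000).astype(np.float32)))
m=(z>.008)&(z<.06);m[:145]=0;m[200:]=0;m[:,:415]=0;m[:,468:]=0
w=W[m];print("union",len(w),np.round(w[:,2].max(),3),cv2.minAreaRect((w[:,:2]*1000).astype(np.float32)))
print("lid z",np.nanmedian(z[230:280,230:300]),"lug z")
E
```

```text
front edge dir (82.29, array([466. ,  46.3], dtype=float32))
left(-y) (-8.23, array([493.9, -98.2], dtype=float32))
right(+y) (-7.83, array([523.1, 146.3], dtype=float32))
lug 421 [443.6  33.1  80.3] ((443.8665771484375, 32.80846405029297), (18.86219596862793, 31.907089233398438), 82.1417465209961)
union 1327 0.042 ((483.22796630859375, 279.173583984375), (57.94066619873047, 44.386512756347656), 22.073850631713867)
lid z 0.07917019844308415 lug z
```

```bash
python3 - <<'E'
from h import *
goto([.437,.0338,.075],82.1)
E
python3 -m handwheel '[[[0,0,0,0.24],[0.5,-0.5,0,0],[0.5,-0.5,1,0],[0,0,1,0],[0,0,1,0],[0,0,1,0],[0,0,1,0],[0,0,1,0],[0,0,1,0],[0,0,0,0],[0,0,0,0],[0,0,0,0]]]' 45 40
python3 - <<'E'
from h import *
goto([.437,.0338,.075],82.1)
E
```

```text
t 3.4 tcp [463.9  59.3 320. ] tooly_deg 83.55 tilt z [-0.  0. -1.] F [-0.6 -0.5 -0.2] gap 60.0 grip 0.0
turn units 0.24
shift units (after turn) [ 0.93 -1.16  9.8 ]
t: 4.9
tcp_pos: [0.4363, 0.0371, 0.1461]
tool_rot: [0.069, 0.998, -0.0, 0.001]
force: [-0.8, 0.2, -0.3]
finger_gap: 0.524
gripper_force: 0.0
t 4.9 tcp [436.3  37.1 146.1] tooly_deg 82.05 tilt z [ 0.002 -0.    -1.   ] F [-0.8  0.2 -0.3] gap 44.8 grip 0.0
turn units -0.01
shift units (after turn) [-0.04 -0.13  2.84]
```

```bash
python3 -m handwheel '[[[0,-0.13,0.5,0],[0,0,0.8,0],[0,0,0.8,0],[0,0,0.7,0],[0,0,0,0],[0,0,0,0]]]' 45
python3 -m handwheel '[[[0,0,0,0],[0,0,0,0],[0,0,0,0],[0,0,0,0],[0,0,0,0],[0,0,0,0]]]' 0 35
python3 - <<'E'
from h import *
goto([.437,.0338,.075],82.1)
E
```

```text
t: 5.65
tcp_pos: [0.4354, 0.034, 0.0752]
tool_rot: [0.069, 0.998, -0.0, 0.0]
force: [0.0, 0.9, -1.3]
finger_gap: 0.531
gripper_force: 0.0
t: 6.4
tcp_pos: [0.4358, 0.0352, 0.0758]
tool_rot: [0.07, 0.998, 0.001, 0.001]
force: [1.5, 8.0, 2.1]
finger_gap: 0.22
gripper_force: 35.9
t 6.4 tcp [435.8  35.2  75.8] tooly_deg 82.0 tilt z [ 0.002  0.001 -1.   ] F [1.5 8.  2.1] gap 18.8 grip 35.9
turn units -0.02
shift units (after turn) [-0.05 -0.05  0.03]
```

```bash
python3 -c "
import numpy as np
t=np.linspace(0,1.86,25);x=np.round(-233*(1-np.cos(t))/25,2);z=np.round(-233*np.sin(t)/25,2)
print([[round(a,2),0,round(b,2),0] for a,b in zip(np.diff(x),np.diff(z))])"
```

```text
[[np.float64(-0.03), 0, np.float64(-0.72), 0], [np.float64(-0.08), 0, np.float64(-0.72), 0], [np.float64(-0.14), 0, np.float64(-0.71), 0], [np.float64(-0.19), 0, np.float64(-0.69), 0], [np.float64(-0.25), 0, np.float64(-0.68), 0], [np.float64(-0.3), 0, np.float64(-0.66), 0], [np.float64(-0.35), 0, np.float64(-0.63), 0], [np.float64(-0.39), 0, np.float64(-0.61), 0], [np.float64(-0.45), 0, np.float64(-0.57), 0], [np.float64(-0.48), 0, np.float64(-0.53), 0], [np.float64(-0.53), 0, np.float64(-0.5), 0], [np.float64(-0.56), 0, np.float64(-0.45), 0], [np.float64(-0.59), 0, np.float64(-0.41), 0], [np.float64(-0.63), 0, np.float64(-0.36), 0], [np.float64(-0.65), 0, np.float64(-0.31), 0], [np.float64(-0.67), 0, np.float64(-0.26), 0], [np.float64(-0.69), 0, np.float64(-0.21), 0], [np.float64(-0.71), 0, np.float64(-0.16), 0], [np.float64(-0.72), 0, np.float64(-0.1), 0], [np.float64(-0.72), 0, np.float64(-0.04), 0], [np.float64(-0.72), 0, np.float64(0.01), 0], [np.float64(-0.72), 0, np.float64(0.07), 0], [np.float64(-0.71), 0, np.float64(0.13), 0], [np.float64(-0.7), 0, np.float64(0.18), 0]]
```

```bash
python3 -m handwheel '[[[-0.03,0.05,-0.72,0],[-0.08,0,-0.72,0],[-0.14,0,-0.71,0],[-0.19,0,-0.69,0],[-0.25,0,-0.68,0],[-0.3,0,-0.66,0],[0,0,0,0]]]'
python3 - <<'E'
from h import *
goto()
E
```

```text
t: 7.28
tcp_pos: [0.4602, 0.032, 0.1804]
tool_rot: [0.069, 0.998, -0.0, 0.001]
force: [1.0, 1.0, -2.5]
finger_gap: 0.227
gripper_force: 34.9
t 7.28 tcp [460.2  32.  180.4] tooly_deg 82.06 tilt z [ 0.002 -0.    -1.   ] F [ 1.   1.  -2.5] gap 19.4 grip 34.9
```

Forces are small and the lug is following, so I continue the arc.

```bash
python3 -m handwheel '[[[-0.35,0,-0.63,0],[-0.39,0,-0.61,0],[-0.45,0,-0.57,0],[-0.48,0,-0.53,0],[-0.53,0,-0.5,0],[-0.56,0,-0.45,0],[0,0,0,0]]]'
python3 -m handwheel '[[[-0.59,0,-0.41,0],[-0.63,0,-0.36,0],[-0.65,0,-0.31,0],[-0.67,0,-0.26,0],[-0.69,0,-0.21,0],[-0.71,0,-0.16,0],[0,0,0,0]]]'
python3 - <<'E'
from h import *
goto()
E
```

```text
t: 8.15
tcp_pos: [0.5269, 0.0229, 0.2615]
tool_rot: [0.069, 0.998, 0.0, -0.002]
force: [-3.6, 1.6, 2.3]
finger_gap: 0.225
gripper_force: 36.7
t: 9.02
tcp_pos: [0.6262, 0.0094, 0.3046]
tool_rot: [0.069, 0.998, 0.001, 0.0]
force: [-1.7, 2.4, 5.6]
finger_gap: 0.226
gripper_force: 39.0
t 9.03 tcp [626.2   9.4 304.6] tooly_deg 82.05 tilt z [ 0.001  0.001 -1.   ] F [-1.7  2.4  5.6] gap 19.3 grip 39.0
```

```bash
python3 -m handwheel '[[[-0.72,0,-0.1,0],[-0.72,0,-0.04,0],[-0.72,0,0.01,0],[-0.72,0,0.07,0],[-0.71,0,0.13,0],[-0.7,0,0.18,0],[0,0,0,0],[0,0,0,0]]]'
python3 - <<'E'
from h import *
goto()
E
```

```text
t: 10.02
tcp_pos: [0.7333, -0.0051, 0.2989]
tool_rot: [0.069, 0.998, 0.001, 0.002]
force: [2.5, 3.9, 4.5]
finger_gap: 0.224
gripper_force: 41.9
t 10.03 tcp [733.3  -5.1 298.9] tooly_deg 82.09 tilt z [ 0.005  0.001 -1.   ] F [2.5 3.9 4.5] gap 19.1 grip 41.9
```

```bash
python3 -m handwheel '[[[0,0,0,0],[0,0,0,0],[0,0,0,0],[0,0,0,0],[0,0,-0.5,0],[0,0,-0.8,0],[0,0,-0.8,0],[0,0,-0.8,0],[0,0,0,0]]]' 40
python3 -m handwheel '[[[1,0.5,0,0],[1,0.5,0,0],[1,0.5,0,0],[1,0.5,0,0],[1,0.5,0,0],[1,0.5,0,0],[1,0.5,0,0],[1,0.5,0,0],[1,0.5,0,0],[0,0,0,0],[0,0,0,0]]]' 75
python3 - <<'E'
from h import *
goto([.4955,.2843,.022],110.7)
p,d,W=cloud("wrist");np.savez("w2.npz",p=p,W=W)
p2,d,W=cloud("top");np.savez("t2.npz",p=p2,W=W)
save(np.hstack([p[:,:],]),"pics/w2.png");save(p2[100:310,130:410],"pics/t2.png")
E
```

```text
t: 11.15
tcp_pos: [0.7331, -0.0062, 0.3742]
tool_rot: [0.069, 0.998, -0.0, 0.003]
force: [-0.3, -0.2, 0.2]
finger_gap: 0.467
gripper_force: 0.0
t: 12.52
tcp_pos: [0.5253, 0.1362, 0.3706]
tool_rot: [0.069, 0.998, -0.0, 0.0]
force: [0.4, -0.3, 0.3]
finger_gap: 0.877
gripper_force: 0.0
t 12.53 tcp [525.3 136.2 370.6] tooly_deg 82.05 tilt z [ 0.001 -0.    -1.   ] F [ 0.4 -0.3  0.3] gap 74.9 grip 0.0
turn units -4.77
shift units (after turn) [-0.98  5.97 13.94]
```

View pics/w2.png

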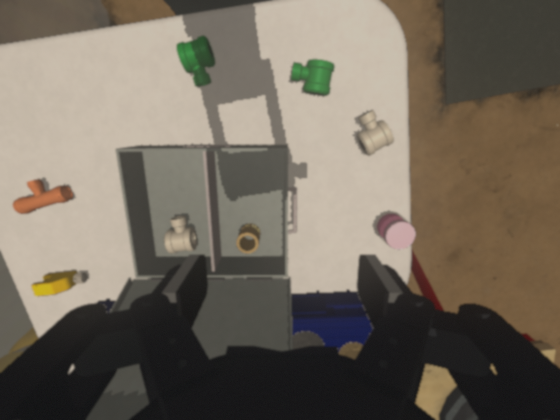

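View pics/t2.png

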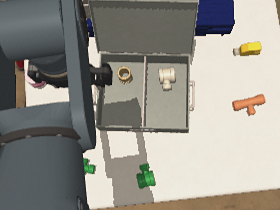

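The lid stands open. The wrist view shows the stored union at (181,236) in the -y compartment, the nipple at (248,238) in the +y one, and the loose union at (374,133).

```bash
python3 - <<'E'
from h import *
D=np.load("w2.npz");W=D["W"];z=W[...,2]
def blob(n,u0,u1,v0,v1,z0,z1):
    w=W[v0:v1,u0:u1].reshape(-1,3);w=w[(w[:,2]>z0)&(w[:,2]<z1)];r=cv2.minAreaRect((w[:,:2]*1000).astype(np.float32));print(n,len(w),np.round(r[0],1),np.round(r[1],1),round(r[2],1),"z",np.round(np.percentile(w[:,2],[2,98]),3));return w
blob("union",350,398,105,160,.01,.06)
blob("union-top",350,398,105,160,.03,.06)
s=blob("stored",162,200,208,256,.015,.06)
e=np.array([.9905,-.1374]);y=np.array([.1374,.9905]);c=np.array([568.7,15.5])
box=lambda P:np.stack([(P[...,:2]*1000-c)@e,(P[...,:2]*1000-c)@y],-1)
b=box(s);print("stored in box x",b[:,0].min(),b[:,0].max(),"y",b[:,1].min(),b[:,1].max())
# rim / divider profile along rows of picture
for v in(170,200): print("row",v,[(u,*np.round(box(W[v,u])).astype(int).tolist(),int(z[v,u]*1000)) for u in range(112,300,4)])
print("col170",[(v,*np.round(box(W[v,170])).astype(int).tolist(),int(z[v,170]*1000)) for v in range(138,170,3)])
goto()
E
```

```text
union 1054 [484.1 279.3] [59.5 43.2] 21.7 z [0.014 0.041]
union-top 768 [483.3 279. ] [57.7 43.1] 21.4 z [0.03  0.041]
stored 867 [605.8 -51.9] [44.  59.4] 89.6 z [0.016 0.045]
stored in box x 14.729984252486794 76.25732451797839 y -84.08514130940677 -36.88219891814269
row 170 [(112, -58, -171, 0), (116, -58, -165, 0), (120, -69, -118, 73), (124, -68, -117, 64), (128, -66, -116, 55), (132, -64, -116, 43), (136, -63, -115, 32), (140, -61, -116, 17), (144, -59, -116, 4), (148, -59, -110, 4), (152, -59, -103, 5), (156, -59, -96, 5), (160, -59, -89, 5), (164, -59, -83, 4), (168, -58, -77, 2), (172, -59, -70, 3), (176, -59, -63, 5), (180, -59, -57, 3), (184, -59, -50, 3), (188, -59, -43, 4), (192, -59, -37, 4), (196, -59, -30, 4), (200, -58, -24, 2), (204, -67, -2, 60), (208, -66, 2, 52), (212, -62, 2, 26), (216, -58, 3, 3), (220, -58, 9, 1), (224, -59, 17, 5), (228, -59, 23, 4), (232, -58, 29, 3), (236, -59, 36, 4), (240, -58, 43, 2), (244, -59, 50, 5), (248, -59, 56, 5), (252, -59, 63, 5), (256, -58, 69, 3), (260, -58, 76, 3), (264, -58, 82, 2), (268, -59, 89, 4), (272, -58, 96, 3), (27
[... 670 characters left out ...]
, 7, 4), (224, -7, 14, 4), (228, -7, 20, 2), (232, -7, 27, 2), (236, -7, 34, 4), (240, -7, 41, 2), (244, -7, 48, 4), (248, -7, 54, 2), (252, -7, 61, 3), (256, -7, 68, 4), (260, -7, 75, 2), (264, -7, 82, 4), (268, -7, 88, 3), (272, -7, 95, 4), (276, -7, 102, 4), (280, -7, 109, 3), (284, -7, 116, 4), (288, -6, 123, -2), (292, -6, 130, 0), (296, -17, 134, 41)]
col170 [(138, -110, -69, 1), (141, -105, -70, 0), (144, -100, -71, -1), (147, -100, -48, 60), (150, -97, -43, 76), (153, -86, -71, 3), (156, -81, -71, 3), (159, -76, -72, 2), (162, -72, -71, 5), (165, -67, -73, 3), (168, -62, -73, 4)]
t 12.62 tcp [525.6 135.9 370.6] tooly_deg 82.01 tilt z [ 0. -0. -1.] F [ 1.2  0.4 -0.4] gap 74.9 grip 0.0
```

```bash
python3 -m handwheel '[[[0,0,0,-1],[0,0,0,-1],[0,0,0,-1],[0,0,0,-1],[0,0,0,-0.9],[-0.2,1,0,0],[-0.2,1,0,0],[-0.2,1,0,0],[-0.2,1,0,0],[-0.2,1,0,0],[0,1,0,0],[0,0,1,0],[0,0,1,0],[0,0,1,0],[0,0,1,0],[0,0,1,0],[0,0,1,0],[0,0,0,0],[0,0,0,0],[0,0,0,0]]]' 70
python3 - <<'E'
from h import *
goto([.4938,.2834,.022],111.5)
E
```

```text
t: 15.12
tcp_pos: [0.4942, 0.2854, 0.222]
tool_rot: [-0.186, 0.983, 0.0, 0.001]
force: [-0.5, -0.7, 0.6]
finger_gap: 0.821
gripper_force: 0.0
t 15.12 tcp [494.2 285.4 222. ] tooly_deg 111.44 tilt z [ 0.003  0.001 -1.   ] F [-0.5 -0.7  0.6] gap 70.1 grip 0.0
turn units -0.01
shift units (after turn) [ 0.07 -0.07  8.  ]
```

```bash
python3 -m handwheel '[[[0.04,-0.05,1,0],[0,0,1,0],[0,0,1,0],[0,0,1,0],[0,0,1,0],[0,0,1,0],[0,0,0.7,0],[0,0,0.5,0],[0,0,0.4,0],[0,0,0,0],[0,0,0,0],[0,0,0,0]]]' 70
python3 - <<'E'
from h import *
goto([.4938,.2834,.022],111.5)
E
```

```text
t: 16.62
tcp_pos: [0.4931, 0.2838, 0.0314]
tool_rot: [-0.186, 0.983, 0.0, 0.001]
force: [0.7, 0.0, 0.5]
finger_gap: 0.82
gripper_force: 0.0
t 16.62 tcp [493.1 283.8  31.4] tooly_deg 111.45 tilt z [ 0.001  0.    -1.   ] F [0.7 0.  0.5] gap 70.0 grip 0.0
turn units -0.01
shift units (after turn) [-0.02 -0.03  0.38]
```

```bash
python3 -m handwheel '[[[0,-0.03,0.2,0],[0,0,0.18,0],[0,0,0,0]]]' 70
python3 -m handwheel '[[[0,0,0,0],[0,0,0,0],[0,0,0,0],[0,0,0,0],[0,0,0,0],[0,0,0,0],[0,0,0,0]]]' 30 45
python3 -m handwheel '[[[0,0,-0.4,0],[0,0,-1,0],[0,0,-1,0],[0,0,-1,0],[0,0,0,0],[0,0,0,0]]]'
python3 - <<'E'
from h import *
goto()
p,d,W=cloud("wrist");save(p,"pics/w3.png");np.savez("w3.npz",p=p,W=W)
E
```

```text
t: 17.0
tcp_pos: [0.4926, 0.2828, 0.0207]
tool_rot: [-0.186, 0.983, -0.0, -0.001]
force: [0.7, -0.1, 0.0]
finger_gap: 0.822
gripper_force: 0.0
t: 17.88
tcp_pos: [0.4932, 0.2831, 0.0214]
tool_rot: [-0.186, 0.983, 0.0, 0.0]
force: [0.5, 0.9, 1.2]
finger_gap: 0.496
gripper_force: 46.5
t: 18.62
tcp_pos: [0.4923, 0.2827, 0.1057]
tool_rot: [-0.186, 0.983, -0.0, -0.001]
force: [-0.8, -0.2, -1.0]
finger_gap: 0.5
gripper_force: 46.3
t 18.62 tcp [492.3 282.7 105.7] tooly_deg 111.45 tilt z [-0.001 -0.    -1.   ] F [-0.8 -0.2 -1. ] gap 42.7 grip 46.3
```

View pics/w3.png

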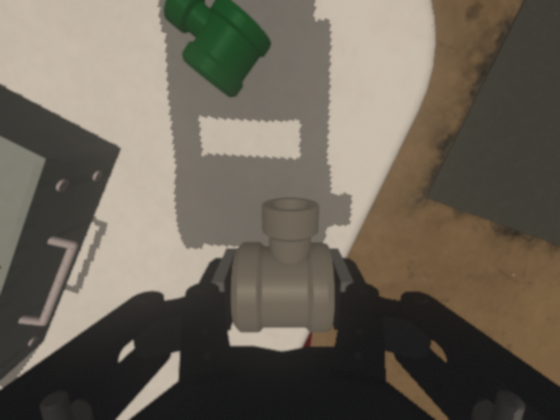

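The union is held square at (283,285), stub forward. Next I raise it, turn it back and carry it over the -y compartment.

```bash
python3 -m handwheel '[[[0,0,-1,0],[0,0,-1,0],[0,0,-1,0],[0,0,-1,0],[0,0,0,1],[0,0,0,1],[0,0,0,1],[0,0,0,1],[0,0,0,0.9],[0,0,0,0],[0,0,0,0]]]'
python3 - <<'E'
from h import *
goto([.5259,-.0377,.0265],82.1)
E
```

```text
t: 20.05
tcp_pos: [0.4926, 0.2828, 0.2054]
tool_rot: [0.069, 0.998, -0.0, -0.001]
force: [-0.0, 0.6, -1.6]
finger_gap: 0.501
gripper_force: 46.2
t 20.05 tcp [492.6 282.8 205.4] tooly_deg 82.12 tilt z [-0.002 -0.001 -1.   ] F [-0.   0.6 -1.6] gap 42.8 grip 46.2
turn units 0.0
shift units (after turn) [ -3.09 -12.51   7.16]
```

```bash
python3 -m handwheel '[[[-0.24,-0.5,0,0],[-0.24,-0.8,0,0],[-0.24,-0.9,0,0],[-0.24,-0.9,0,0],[-0.24,-0.9,0,0],[-0.24,-0.9,0,0],[-0.24,-0.9,0,0],[-0.24,-0.9,0,0],[-0.24,-0.9,0,0],[-0.24,-0.9,0,0],[-0.24,-0.9,0,0],[-0.24,-0.9,0,0],[-0.2,-0.9,0,0],[0,-0.8,0,0],[0,-0.5,0,0],[0,0,0,0],[0,0,0,0],[0,0,0,0]]]'
python3 - <<'E'
from h import *
goto([.5259,-.0377,.0265],82.1)
E
```

```text
t: 22.3
tcp_pos: [0.526, -0.0365, 0.2063]
tool_rot: [0.069, 0.998, 0.0, -0.0]
force: [-0.6, -1.2, -1.8]
finger_gap: 0.498
gripper_force: 46.2
t 22.3 tcp [526.  -36.5 206.3] tooly_deg 82.11 tilt z [-0.  0. -1.] F [-0.6 -1.2 -1.8] gap 42.5 grip 46.2
turn units 0.0
shift units (after turn) [-0.   -0.05  7.19]
```

```bash
python3 -m handwheel '[[[0,-0.05,0.8,0],[0,0,0.9,0],[0,0,0.9,0],[0,0,0.9,0],[0,0,0.9,0],[0,0,0.8,0],[0,0,0.7,0],[0,0,0.6,0],[0,0,0.3,0],[0,0,0,0],[0,0,0,0],[0,0,0,0]]]'
python3 - <<'E'
from h import *
goto([.5259,-.0377,.0254],82.1)
E
```

```text
t: 23.8
tcp_pos: [0.5262, -0.0384, 0.0368]
tool_rot: [0.069, 0.998, -0.0, 0.001]
force: [0.7, 1.4, -2.2]
finger_gap: 0.499
gripper_force: 47.1
t 23.8 tcp [526.2 -38.4  36.8] tooly_deg 82.05 tilt z [ 0.001 -0.    -1.   ] F [ 0.7  1.4 -2.2] gap 42.6 grip 47.1
turn units -0.01
shift units (after turn) [0.02 0.03 0.46]
```

```bash
python3 -m handwheel '[[[0,0,0.15,0],[0,0,0.13,0],[0,0,0.1,0],[0,0,0,0],[0,0,0,0]]]'
python3 -m handwheel '[[[0,0,0.05,0],[0,0,0,0],[0,0,0,0]]]'
python3 - <<'E'
from h import *
for i in range(3): goto([.5259,-.0377,.0254]); camera_params("top"); snapshot("top")
E
```

```text
t: 24.42
tcp_pos: [0.5266, -0.0361, 0.0273]
tool_rot: [0.069, 0.998, 0.001, 0.001]
force: [3.0, 12.8, 2.1]
finger_gap: 0.494
gripper_force: 50.9
t: 24.8
tcp_pos: [0.5268, -0.0359, 0.0263]
tool_rot: [0.07, 0.998, 0.001, 0.001]
force: [4.3, 14.5, 2.3]
finger_gap: 0.499
gripper_force: 50.8
t 24.8 tcp [526.8 -35.9  26.3] tooly_deg 82.03 tilt z [ 0.002  0.002 -1.   ] F [ 4.3 14.5  2.3] gap 42.6 grip 50.8
shift units (after turn) [ 0.02 -0.08  0.03]
t 24.85 tcp [526.7 -35.9  26.3] tooly_deg 82.03 tilt z [ 0.002  0.002 -1.   ] F [ 3.  14.8  2.7] gap 42.9 grip 50.8
shift units (after turn) [ 0.02 -0.08  0.03]
t 24.9 tcp [526.7 -35.9  26.3] tooly_deg 82.03 tilt z [ 0.002  0.002 -1.   ] F [ 3.  15.6  2.6] gap 42.5 grip 50.8
shift units (after turn) [ 0.02 -0.08  0.03]
```

A 14 N side force with a 2 mm shift to +y means the finger linkage is touching the end wall's rim. I'll lift a little, move 6 mm toward the divider and lower again.

```bash
python3 -m handwheel '[[[0,0,-0.3,0],[0,0,-0.3,0],[0,0.15,0,0],[0,0.1,0,0],[0,0,0,0],[0,0,0,0]]]'
python3 -m handwheel '[[[0,0,0.2,0],[0,0,0.15,0],[0,0,0.15,0],[0,0,0,0],[0,0,0,0]]]'
python3 - <<'E'
from h import *
goto([.5267,-.0317,.0254],82.1)
E
```

```text
t: 25.7
tcp_pos: [0.5266, -0.0322, 0.0403]
tool_rot: [0.069, 0.998, 0.0, -0.0]
force: [0.2, -0.7, -1.4]
finger_gap: 0.498
gripper_force: 49.8
t: 26.32
tcp_pos: [0.5272, -0.0333, 0.0277]
tool_rot: [0.069, 0.998, -0.001, 0.0]
force: [-0.1, -5.4, -2.0]
finger_gap: 0.495
gripper_force: 50.8
t 26.32 tcp [527.2 -33.3  27.7] tooly_deg 82.05 tilt z [ 0.001 -0.001 -1.   ] F [-0.1 -5.4 -2. ] gap 42.3 grip 50.8
turn units -0.01
shift units (after turn) [0.03 0.06 0.09]
```

Now it touches on the divider side, so a crosswise grip is too tight here. I'll lift clear and turn 45° to put the gripper on the compartment's diagonal.

```bash
python3 -m handwheel '[[[0,-0.06,-0.3,0],[0,0,-0.7,0],[0,0,-1,0],[0,0,-1,0],[0,0,-1,0],[0,0,0,-1],[0,0,0,-1],[0,0,0,-1],[0,0,0,-1],[0,0,0,-1],[0,0,0,-1],[0,0,0,-1],[0,0,0,-0.5],[0,0,0,0],[0,0,0,0]]]'
python3 - <<'E'
from h import *
goto([.5213,-.0355,.0254],127.1);print(np.round(sense()["q"],2))
E
```

```text
t: 28.2
tcp_pos: [0.5265, -0.0335, 0.1286]
tool_rot: [-0.317, 0.948, -0.0, 0.0]
force: [-0.2, 0.9, -1.2]
finger_gap: 0.497
gripper_force: 50.3
t 28.2 tcp [526.5 -33.5 128.6] tooly_deg 127.02 tilt z [ 0.001 -0.    -1.   ] F [-0.2  0.9 -1.2] gap 42.4 grip 50.3
turn units -0.01
shift units (after turn) [0.22 0.07 4.13]
[-0.28  0.58  1.78  0.    0.78 -2.49]
```

```bash
python3 -m handwheel '[[[0.22,0.07,0,0],[0,0,0.6,0],[0,0,0.8,0],[0,0,0.8,0],[0,0,0.7,0],[0,0,0.5,0],[0,0,0.3,0],[0,0,0.2,0],[0,0,0,0],[0,0,0,0],[0,0,0,0]]]'
python3 - <<'E'
from h import *
goto([.5213,-.0355,.0254],127.1)
E
```

```text
t: 29.58
tcp_pos: [0.5214, -0.0357, 0.031]
tool_rot: [-0.318, 0.948, -0.0, 0.0]
force: [-0.5, -0.4, -2.4]
finger_gap: 0.502
gripper_force: 50.3
t 29.57 tcp [521.4 -35.7  31. ] tooly_deg 127.05 tilt z [ 0.001 -0.    -1.   ] F [-0.5 -0.4 -2.4] gap 42.9 grip 50.3
turn units -0.01
shift units (after turn) [-0.    0.01  0.22]
```

No contact. I lower the last millimetres in small steps.

```bash
python3 -m handwheel '[[[0,0,0.08,0],[0,0,0.07,0],[0,0,0,0],[0,0,0,0]]]' | egrep 'tcp|force'
python3 -m handwheel '[[[0,0,0.06,0],[0,0,0,0],[0,0,0,0]]]'| egrep 'tcp|force'
python3 -m handwheel '[[[0,0,0.04,0],[0,0,0,0],[0,0,0,0]]]'| egrep 'tcp|force'
```

```text
tcp_pos: [0.521, -0.0356, 0.0267]
force: [0.1, 0.8, -2.2]
gripper_force: 50.3
tcp_pos: [0.5212, -0.0356, 0.0254]
force: [-0.5, 0.1, 1.7]
gripper_force: 50.4
tcp_pos: [0.5212, -0.0357, 0.0254]
force: [-1.1, 0.1, 7.9]
gripper_force: 51.6
```

The union reached the floor at the expected height of 25.4 mm. Now I release it, opening only a little, and go straight up.

```bash
python3 -m handwheel '[[[0,0,0,0],[0,0,0,0],[0,0,0,0],[0,0,0,0],[0,0,0,0]]]' 52
python3 -m handwheel '[[[0,0,-0.3,0],[0,0,-0.5,0],[0,0,-0.8,0],[0,0,-1,0],[0,0,-1,0],[0,0,-1,0],[0,0,-1,0],[0,0,-1,0],[0,0,-1,0],[0,0,-1,0],[0,0,0,0],[0,0,0,0]]]'
python3 - <<'E'
from h import *
goto()
p,d,W=cloud("wrist");save(p,"pics/w4.png");np.savez("w4.npz",p=p,W=W)
E
```

```text
t: 31.45
tcp_pos: [0.521, -0.0356, 0.0241]
tool_rot: [-0.318, 0.948, 0.0, -0.0]
force: [-0.9, -0.4, -0.0]
finger_gap: 0.607
gripper_force: 0.0
t: 32.95
tcp_pos: [0.5204, -0.0354, 0.2391]
tool_rot: [-0.318, 0.948, 0.0, -0.0]
force: [-0.4, -0.4, -0.2]
finger_gap: 0.608
gripper_force: 0.0
t 32.95 tcp [520.4 -35.4 239.1] tooly_deg 127.05 tilt z [-0.001  0.    -1.   ] F [-0.4 -0.4 -0.2] gap 51.9 grip 0.0
```

View pics/w4.png

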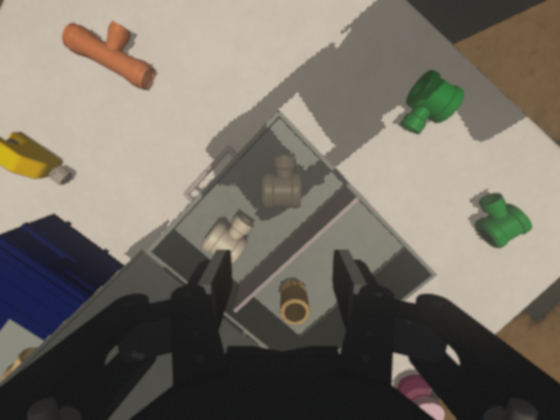

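The union lies at (282,183) on the floor of the -y compartment, next to the stored one at (228,238). The nipple is at (295,303) and the lid is still open. I'll check that the stored union hasn't moved and hand in.

```bash
python3 - <<'E'
from h import *
W=np.load("w4.npz")["W"]
for n,(u0,u1,v0,v1) in dict(placed=(258,306,150,212),stored=(200,256,208,258)).items():
    w=W[v0:v1,u0:u1].reshape(-1,3);w=w[(w[:,2]>.016)&(w[:,2]<.05)];r=cv2.minAreaRect((w[:,:2]*1000).astype(np.float32));print(n,np.round(r[0],1),np.round(r[1],1),np.round(np.percentile(w[:,2],98),3))
from station import sign_off
print(sign_off())
E
```

```text
placed [513.9 -41.7] [58.8 42.8] 0.045
stored [615.9 -52.1] [42.8 78.4] 0.045
the job is handed in; nothing more can be done
None
```

The job is handed in: the lid is open on its stay, and the elbow union sits on the floor of the -y compartment beside its twin. While placing it, the gripper briefly touched the box's end wall (about 15 N) and divider (about 5 N). My last check of the stored union's position was unclear because part of the box got into the measurement, but in the picture it looked unmoved.

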